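# Load the blot cassette into its tank

## Robot

A 6-joint arm with a two-finger parallel gripper is mounted at the origin on a cart in front of the work surface, level with it; the furniture and walls round the work are solid. World frame = base frame: x ahead of the robot, y to its left, z up, the work surface at z = 0. Lengths are in m, angles in rad, forces in N, time in s.
With the tool pointing down it reaches from about 0.35 to 0.975 m from the base axis. Payload 4.9 kg.
Tool frame: the origin (TCP) lies midway between the tips of the shut fingers; the grasp point (between the pads) lies 19 mm behind it; z points along the fingers, y is the line along which they close (so a half turn about z gives the same grasp; the last joint's range is limited). The gripper opens to 85 mm and grips with 20 to 120 N. Pads are 22 mm wide; open, the fingers measure 114 mm over their backs; the gripper's body (76 mm by 85 mm) begins 54 mm behind the grasp point. The pads swing forward as they close: fully open they stand 13 mm farther back than shut.
Start: joints at [-1.262, 0.053, 1.613, -0, 1.476, -0.119], TCP at [0.259, -0.569, 0.231] pointing down, gripper open.
Joint ranges: [-3.01, 3.01], [-1.01, 2.22], [0.06, 2.58], [-1.02, 4.17], [0.09, 2.62], [-3.14, 3.14]. Speed limits (rad/s): [2.57, 2.57, 3.14, 3.14, 3.14, 3.14].

## Interface

Orientations are given as a unit quaternion [w, x, y, z].
In Python, from plant import state, grab_frame, job_done, cut_out, place_of gives the robot as it stands.
- The arm moves only by the tool jog_arm, never from a script. Its argument "motion" is text: rows parted by semicolons, each of 7 numbers parted by spaces: the opening in per cent of the stroke, from 0 (shut) to 100 (fully open), then the shift along the tool's x, y, z as a fraction of full scale, then the turn, a rotation vector about the tool's x, y, z as a fraction of full scale. A call has exactly 5 rows; each row is the pose to reach, as a shift and turn from the pose commanded when the call began, along the tool's axes at that moment; what a row does not reach only later rows make up. Full scale, the value 1, is 50 cm for a shift and 1.5 rad for a turn. A row lasts 1/8 s, in which the tool goes at most 62.5 mm and 10.7 degrees, less where a joint would pass 70% of its speed; a pose out of reach is approached as far as the arm can. A call with a number of a shift or a turn outside -1 to 1 is refused whole. A call with a gripper value outside its range is refused whole. The fingers move at their own pace and stop on an object; the grip force is fixed at half the most. Time passes only in rows, so rows that repeat a pose let the fingers close, or fill a call up. It gives the time, the measured TCP pose, the force, the opening and the grip force at its end, in the units of the state.
- state(): the state, without advancing time (a new reading comes with each control period).
- grab_frame(name): name is "scene" or "top" or "wrist"; returns a dict with "color" (400x640x3 uint8, red, green, blue), "range_z" (400x640 float32, m along the optical axis (not along the pixel's ray), 0 where there is no reading), "intrinsics" (3x3 intrinsics, pixels), "world_from_camera" (4x4, takes a point from camera to world coordinates). Camera axes: x right, y up, looking along -z (the intrinsics and any distortion apply to the point x, -y, -z); pixel columns grow to the right and rows downward; lengths in m; the calibration is good to about 2 mm. A picture is of the moment at which its call begins.
- job_done(): hands the job in; it is judged then, once.
Trained networks look in the newest picture that a camera, given by its name, has taken for a name from the list of things; names that differ only in an ending like _2 or _b are one class to them, and where a whole thing is asked for, a point or a joint stands for the part that bears it (a point fixed in the world has none). Each returns a list of dicts, best first, with "p" (0 to 1); they miss things now and then, are a little off and sometimes report something else, mostly with a low value. They report only what shows in the picture. A call takes as long as a camera call. They do not tell look-alikes from the thing itself.
- cut_out(camera, thing): "pixels" (400x640 bool, what is visible of it).
- place_of(camera, thing): "at" ([x, y, z] in m, in world coordinates, good to about 4 mm: a listed point, or the origin of a listed thing).
The state is a dict: "time": time; "joint_pos": joint angles; "joint_vel": joint speeds; "joint_efforts": joint torques, N m; "tool_pos": TCP position; "tool_rot": TCP orientation; "contact_force": force on the tool from outside, world axes, zero at the start; "ft_torque": the same for the moment, N m; "gripper_width": opening from 0.0 (shut) to 1.0 (fully open); "grasp_force": force on a finger pad.
Only numpy, scipy, OpenCV 4.12 (cv2) and the standard library are available. Lean on these libraries where they do the work, as an engineer would, in place of code of your own. Each camera call takes 0.05 s, during which the arm holds its last target. There are 200 camera calls.

## Task

Take the blot cassette with the green grip out of the blue rack, slide it edgewise down between the white guides of the blotting tank until it sits on the tank floor, and let go of it. Lower it all the way rather than dropping it, and leave the cassette with the red grip standing in the rack.

Things in the scene. Friction and masses are not known exactly. Their poses are not given: they have to be found in the camera images.
- green_cassette: Cassette to load: loose rigid white plate with a grey grid, 90 wide (x) x 10 thick (y) x 100 mm high (z, up), 0.08 to 0.17 kg. On top, centred, a green upright grip 34 (x) x 14 mm (y), from 100 to 145 mm above the underside. Origin: centre of the underside. It stands upright (within 3 degrees) in either slot of the rack and lifts straight out. Either way round is the same.
- red_cassette: Second cassette, same shape, size, origin and axes, but with a red grip; it stands in the other slot of the rack, 100 mm away, and stays there. In the rack the cassettes' grips reach 153 mm above the bench, so one carried past the other must be lifted well over it.
- cassette_rack: Fixed blue rack, base plate 124 (x) x 150 (y) x 8 mm, on which the cassettes stand. Origin: centre of the underside, on the bench. Its slots, at y = -50 and +50 mm, run along its x, as do the cassettes' widths; slot posts reach 73 mm above the bench. Turned up to 0.3 rad; it stands left or right, the tank on the other side.
- blot_tank: Fixed clear open tank, 150 (x) x 104 mm (y), rim at z 100 mm, turned up to 0.3 rad. Origin: centre of underside, on the bench. White guides in the middle take one cassette, its width along the tank's x, its centre on the tank's z axis. Channel 108 (x) x 18 mm (y); from z 80 to 100 mm it flares to 128 x 38 mm. Floor at z 12 mm: there a seated cassette's underside rests, its grip clear of the rim.
Things that resemble listed ones, but are neither listed nor needed, are in the scene too. What is shaped like the red_cassette but brown, pink or yellow is not meant.

How it is judged:
By the outcome, as a careful person would: the job done as asked, in the order asked, and still so for the second after the job is handed in, with the robot touching nothing.
It also fails if it takes over 45 s, if anything falls off the work surface, if the arm or the gripper's body presses on something with over 40 N, if the wrist force passes 120 N, or if a joint passes its speed limit or range.

## Working session

There is one attempt and no reset: what is moved stays moved. The work goes in short steps, Python scripts to look and compute and a tool call to move; the robot and the scene stay as the last step left them, time stands still between calls to the robot, and variables do not carry over. Pictures are saved under pics/ and viewed, at most 10 in all, crops included, and the job is handed in when it is done.

Besides the shell and the picture viewer there is one more tool, called after "Emit:" as name(argument=value, ...) on one line, values as JSON. jog_arm: Moves the arm, as the interface text tells. Shift numbers are shares of 50 cm and turn numbers shares of 1.5 rad, none past 1 either way. Its arguments: {"type":"object","properties":{"motion":{"type":"string"}},"required":["motion"]}

```bash
mkdir -p pics
cat > h.py <<'E'
import numpy as np, cv2
from plant import *
def world(f):
    K=f["intrinsics"];z=f["range_z"];v,u=np.mgrid[:400,:640]
    x=(u-K[0,2])/K[0,0]*z;y=(v-K[1,2])/K[1,1]*z
    P=np.stack([x,-y,-z,np.ones_like(z)],-1)@f["world_from_camera"].T
    return P[...,:3]
E
python3 - <<'E'
from h import *
s=state();print(s["time"],s["tool_pos"],s["tool_rot"])
ims=[]
for c in("scene","top"):
    f=grab_frame(c);np.savez(f"{c}.npz",**f)
    cv2.imwrite(f"pics/{c}0.png",f["color"][...,::-1])
    print(c,f["intrinsics"].tolist(),f["world_from_camera"].round(3).tolist())
    for t in("green_cassette","red_cassette","cassette_rack","blot_tank"):
        print(t,[(round(d["p"],2),np.round(d["at"],3).tolist()) for d in place_of(c,t)][:3])
E
```

```text
0.0 [ 0.25913376 -0.56806544  0.23006691] [-1.02014813e-03  9.77206767e-01  2.12287275e-01 -7.91326531e-05]
scene [[491.90755974084664, 0.0, 323.2029805984865], [0.0, 491.90755974084664, 197.23111229360705], [0.0, 0.0, 1.0]] [[-0.868, 0.306, -0.391, -0.025], [-0.497, -0.529, 0.688, 0.96], [0.004, 0.792, 0.611, 0.877], [0.0, 0.0, 0.0, 1.0]]
green_cassette [(0.74, [0.52, -0.133, 0.009])]
red_cassette [(0.9, [0.545, -0.227, 0.01]), (0.77, [0.372, -0.27, -0.001]), (0.73, [0.697, -0.216, 0.003])]
cassette_rack [(0.84, [0.533, -0.179, -0.001])]
blot_tank [(0.78, [0.53, 0.17, -0.001])]
top [[433.337419576088, 0.0, 318.8881173083405], [0.0, 433.337419576088, 191.03668176372187], [0.0, 0.0, 1.0]] [[-0.027, 0.998, -0.05, 0.464], [-1.0, -0.026, 0.011, 0.006], [0.009, 0.051, 0.999, 1.25], [0.0, 0.0, 0.0, 1.0]]
green_cassette [(0.6, [0.525, -0.134, 0.005])]
red_cassette [(0.87, [0.37, -0.265, -0.004]), (0.85, [0.695, -0.218, -0.002]), (0.8, [0.552, -0.228, 0.008])]
cassette_rack [(0.61, [0.529, -0.179, 0.0])]
blot_tank [(0.64, [0.529, 0.169, -0.002])]
```

View pics/scene0.png

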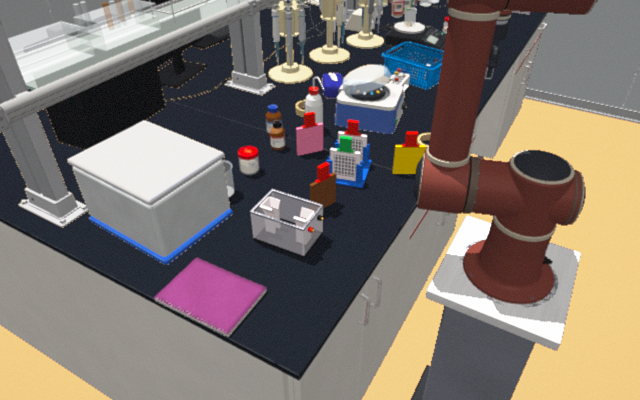

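View pics/top0.png

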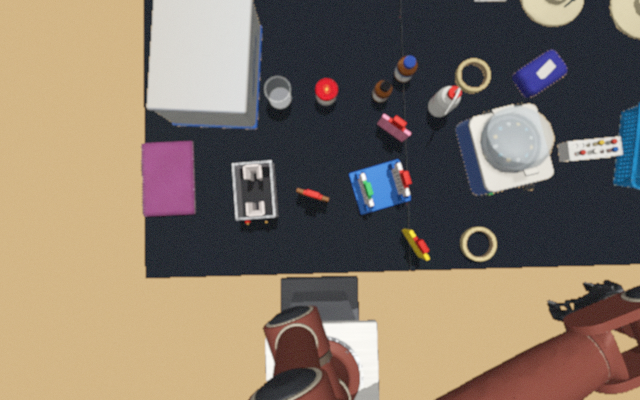

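The top view shows the rack at (380,187), with the green grip at (367,189) and the red grip at (405,177). The tank is at (255,190) with its white guides at (255,172) and (255,208). A brown look-alike stands between them at (313,195). I'll measure the poses next.

Run:
```python
from h import *
def rect(Q,n):
    r=cv2.minAreaRect((Q[:,:2]*1000).astype(np.float32));print(n,len(Q),np.round(r[0],1),np.round(r[1],1),round(r[2],1),"med z",Q[:,2].mean().round(3), "pctl z",np.percentile(Q[:,2],[2,50,98]).round(3))
for c in("top","scene"):
    f=dict(np.load(c+".npz"));P=world(f);h=cv2.cvtColor(f["color"],cv2.COLOR_RGB2HSV).astype(int);ok=f["range_z"]>0
    H,S,V=h[...,0],h[...,1],h[...,2]
    box=lambda x0,x1,y0,y1:ok&(P[...,0]>x0)&(P[...,0]<x1)&(P[...,1]>y0)&(P[...,1]<y1)
    B=box(.42,.64,-.29,-.08)
    g=B&(H>45)&(H<85)&(S>100)&(P[...,2]>.1);rect(P[g],c+" green")
    r=B&((H<8)|(H>172))&(S>120)&(P[...,2]>.1);rect(P[r],c+" red")
    b=B&(H>98)&(H<125)&(S>120)&(P[...,2]<.03);rect(P[b],c+" rackbase")
    w=B&(P[...,2]>.085)&(P[...,2]<.112)&(S<80);rect(P[w],c+" casstops")
    T=box(.42,.64,.08,.26)
    t=T&(V>150)&(S<50)&(P[...,2]>.085)&(P[...,2]<.115);rect(P[t],c+" guide tops/rim")
    t=T&(P[...,2]>.03)&(P[...,2]<.115);rect(P[t],c+" tank all")
f=dict(np.load("top.npz"))
cv2.imwrite("pics/topc.png",cv2.resize(f["color"][150:230,220:420,::-1],None,fx=4,fy=4,interpolation=cv2.INTER_CUBIC))
```

```text
top green 94 [ 523.  -132.1] [44.1 14.1] 14.1 med z 0.146 pctl z [0.109 0.152 0.156]
top red 120 [ 548.2 -228.1] [45.1 14. ] 16.3 med z 0.142 pctl z [0.108 0.15  0.156]
top rackbase 1570 [ 545.4 -182.3] [149.6 161.3] 14.7 med z 0.007 pctl z [-0.004  0.007  0.013]
top casstops 203 [ 534.5 -179.7] [ 88.9 111.3] 15.0 med z 0.102 pctl z [0.086 0.106 0.111]
top guide tops/rim 708 [529.4 168.5] [151.2 106.1] 3.1 med z 0.097 pctl z [0.086 0.098 0.103]
top tank all 1235 [522.8 168.4] [164.4 106.7] 3.1 med z 0.084 pctl z [0.035 0.094 0.102]
scene green 188 [ 546.9 -160.6] [ 42.9 108.5] 41.0 med z 0.132 pctl z [0.108 0.133 0.155]
scene red 173 [ 546.5 -225.3] [46.5 19.2] 12.4 med z 0.132 pctl z [0.108 0.131 0.154]
scene rackbase 351 [ 541.8 -181.4] [147.2 175.4] 18.7 med z 0.009 pctl z [-0.002  0.008  0.027]
scene casstops 363 [ 535.2 -178.9] [ 91.4 120.3] 15.0 med z 0.098 pctl z [0.086 0.098 0.111]
scene guide tops/rim 637 [530.1 168.3] [154.1 110.2] 3.1 med z 0.096 pctl z [0.086 0.098 0.102]
scene tank all 2908 [523.6 168.9] [168.1 112. ] 3.1 med z 0.074 pctl z [0.033 0.079 0.101]
```

View pics/topc.png

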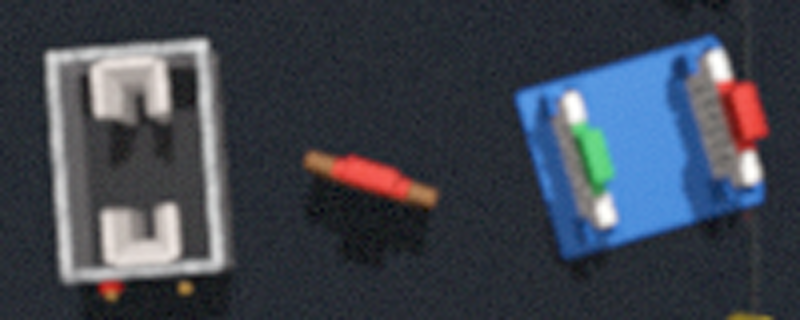

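```bash
cat >> h.py <<'E'
from scipy.spatial.transform import Rotation as R
def go(x,y,z,yaw):
    s=state();q=s["tool_rot"];A=R.from_quat([q[1],q[2],q[3],q[0]])
    T=R.from_euler("z",yaw,degrees=True)*R.from_quat([1,0,0,0])
    d=A.inv().apply(np.array([x,y,z])-s["tool_pos"])/.5
    print("t %.2f"%s["time"],np.round(s["tool_pos"],4),"shift",d.round(4),"turn",((A.inv()*T).as_rotvec()/1.5).round(4))
E
python3 -c "
from h import *
go(.523,-.132,.30,14.8)"
```

```text
t 0.50 [ 0.2593 -0.5687  0.2313] shift [ 0.8422 -0.5758 -0.1374] turn [0.    0.    0.113]
```

Emit:
jog_arm(motion="100 0 0 -0.12 0 0 0; 100 0.1 -0.07 -0.14 0 0 0.05; 100 0.2 -0.137 -0.14 0 0 0.113; 100 0.3 -0.205 -0.14 0 0 0.113; 100 0.4 -0.273 -0.14 0 0 0.113")

```text
time: 1.12
tool_pos: [0.3853, -0.3598, 0.3016]
tool_rot: [0.0, 0.992, 0.129, 0.0]
contact_force: [0.8, -0.5, -0.5]
gripper_width: 0.999
grasp_force: 0.0
```

```bash
python3 -c "
from h import *
go(.523,-.132,.30,14.8)"
```

```text
t 1.12 [ 0.3853 -0.3598  0.3016] shift [ 0.3824 -0.3704  0.0031] turn [ 0.0005 -0.0004 -0.0003]
```

Emit:
jog_arm(motion="100 0.08 -0.08 0 0 0 0; 100 0.16 -0.16 0 0 0 0; 100 0.24 -0.23 0 0 0 0; 100 0.32 -0.31 0 0 0 0; 100 0.382 -0.37 0.003 0 0 0")

```text
time: 1.75
tool_pos: [0.5229, -0.1318, 0.3002]
tool_rot: [0.0, 0.992, 0.129, 0.0]
contact_force: [-0.4, -0.4, 0.9]
gripper_width: 0.998
grasp_force: 0.0
```

Run:
```python
from h import *
go(.523,-.132,.30,14.8)
f=grab_frame("wrist");P=world(f);h=cv2.cvtColor(f["color"],cv2.COLOR_RGB2HSV).astype(int)
cv2.imwrite("pics/w1.png",f["color"][...,::-1])
H,S=h[...,0],h[...,1]
g=(H>45)&(H<85)&(S>100)&(P[...,2]>.1)&(f["range_z"]>0)
t=g&(P[...,2]>.145)
for m in(g,t):
    r=cv2.minAreaRect((P[m][:,:2]*1000).astype(np.float32));print(m.sum(),r,P[m][:,2].max())
print([(d["p"],d["at"]) for d in place_of("wrist","green_cassette")])
```

```text
t 1.75 [ 0.5229 -0.1318  0.3002] shift [0.0001 0.0004 0.0005] turn [ 0.0003 -0.0006  0.0008]
601 ((524.8311767578125, -131.7962646484375), (41.07701873779297, 12.862004280090332), 14.834518432617188) 0.15523862260193672
466 ((521.220947265625, -132.69976806640625), (33.59673309326172, 12.867422103881836), 15.03323745727539) 0.15523862260193672
[(0.75, [0.5203, -0.1327, 0.0076])]
```

View pics/w1.png

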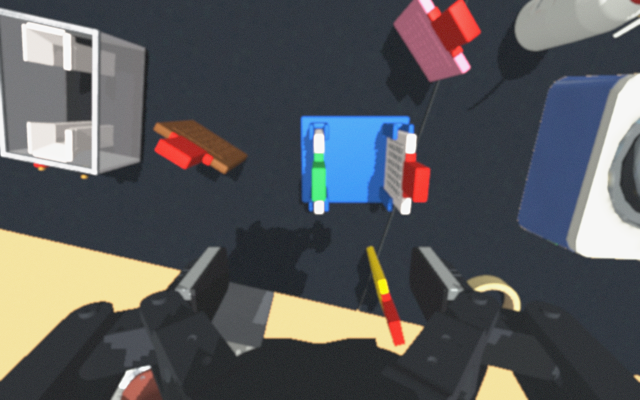

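The wrist picture shows the green grip at (319,183), midway between the fingers and clear of the red cassette at (415,180). I'll go down and grip.

Emit:
jog_arm(motion="65 -0.002 0 0.1 0 0 0; 65 -0.002 0 0.2 0 0 0; 65 -0.002 0 0.3 0 0 0; 65 -0.002 0 0.35 0 0 0; 65 -0.002 0 0.366 0 0 0")

```text
time: 2.48
tool_pos: [0.5195, -0.1344, 0.1147]
tool_rot: [-0.001, 0.992, 0.128, -0.002]
contact_force: [-0.2, 0.2, 0.7]
gripper_width: 0.647
grasp_force: 0.0
```

Emit:
jog_arm(motion="0 0 0 0 0 0 0; 0 0 0 0 0 0 0; 0 0 0 0 0 0 0; 0 0 0 0 0 0 0; 0 0 0 0 0 0 0")

```text
time: 3.1
tool_pos: [0.522, -0.1339, 0.1189]
tool_rot: [0.0, 0.992, 0.129, 0.001]
contact_force: [-1.8, 2.6, 6.1]
gripper_width: 0.155
grasp_force: 60.1
```

Emit:
jog_arm(motion="0 0 0 -0.04 0 0 0; 0 0 0 -0.1 0 0 0; 0 0 0 -0.18 0 0 0; 0 0 0 -0.26 0 0 0; 0 0 0 -0.34 0 0 0")

```text
time: 3.72
tool_pos: [0.5211, -0.1344, 0.2896]
tool_rot: [0.001, 0.992, 0.129, 0.001]
contact_force: [-0.1, -0.2, 0.4]
gripper_width: 0.155
grasp_force: 59.4
```

Emit:
jog_arm(motion="0 0 0 -0.04 0 0 0; 0 0 0 -0.08 0 0 0; 0 0 0 -0.1 0 0 0; 0 0 0 -0.1 0 0 0; 0 0 0 -0.1 0 0 0")

```text
time: 4.35
tool_pos: [0.5207, -0.1339, 0.3352]
tool_rot: [-0.001, 0.992, 0.129, -0.001]
contact_force: [0.3, -0.3, -0.8]
gripper_width: 0.153
grasp_force: 59.4
```

Run:
```python
from h import *
s=state();print(s["grasp_force"],s["gripper_width"],s["contact_force"])
go(.5295,.1685,s["tool_pos"][2],3.1)
for c in ("scene","wrist"):
    f=grab_frame(c);cv2.imwrite(f"pics/{c}2.png",f["color"][...,::-1])
f=grab_frame("top");P=world(f);h=cv2.cvtColor(f["color"],cv2.COLOR_RGB2HSV)
```

```text
59.375853538513184 0.15254511796013417 [ 0.3414159  -0.34712426 -0.80556975]
t 4.35 [ 0.5207 -0.1339  0.3352] shift [ 1.715e-01 -5.803e-01  5.000e-04] turn [-0.0008  0.0014  0.1361]
```

View pics/scene2.png

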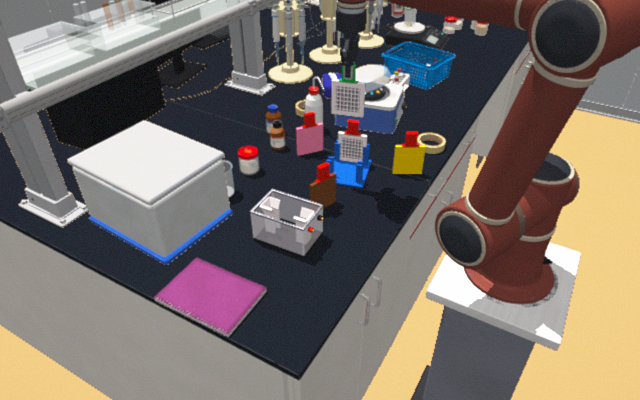

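View pics/wrist2.png

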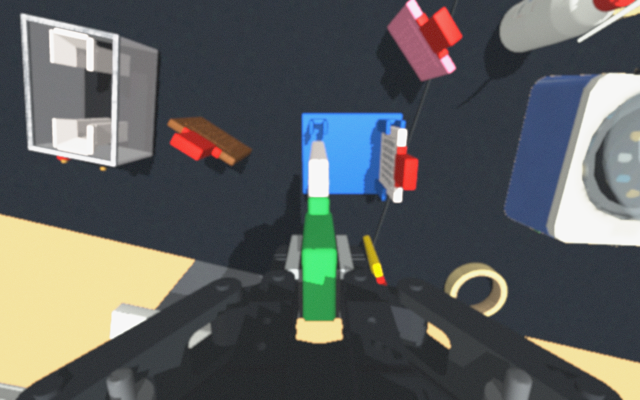

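The cassette hangs upright in the gripper, at (348,97) in the scene picture. The red one still stands in the rack at (352,145). I'll carry the green one to the tank.

Emit:
jog_arm(motion="0 0.02 -0.08 0 0 0 0.03; 0 0.05 -0.18 0 0 0 0.06; 0 0.085 -0.29 0 0 0 0.1; 0 0.115 -0.39 0 0 0 0.136; 0 0.14 -0.48 0 0 0 0.136")

```text
time: 5.12
tool_pos: [0.5271, 0.1177, 0.3363]
tool_rot: [0.0, 1.0, 0.027, -0.0]
contact_force: [1.6, 0.2, -1.6]
gripper_width: 0.158
grasp_force: 59.3
```

Run:
```python
from h import *
go(.5295,.1685,.3352,3.1)
```

```text
t 5.12 [0.5271 0.1177 0.3363] shift [ 0.0104 -0.1012  0.0021] turn [-0.      0.0004  0.0003]
```

Emit:
jog_arm(motion="0 0.004 -0.04 0 0 0 0; 0 0.008 -0.08 0 0 0 0; 0 0.01 -0.101 0 0 0 0; 0 0.01 -0.101 0 0 0 0; 0 0.01 -0.101 0 0 0 0")

```text
time: 5.75
tool_pos: [0.5299, 0.1657, 0.3368]
tool_rot: [0.0, 1.0, 0.027, 0.0]
contact_force: [-0.7, 0.0, -0.8]
gripper_width: 0.155
grasp_force: 59.4
```

Run:
```python
from h import *
go(.5295,.1685,.24,3.1)
f=grab_frame("scene");P=world(f);h=cv2.cvtColor(f["color"],cv2.COLOR_RGB2HSV).astype(int)
# plate visible face and hanging attitude
m=(P[...,2]>.2)&(P[...,2]<.33)&(abs(P[...,0]-.53)<.07)&(abs(P[...,1]-.168)<.03)&(f["range_z"]>0)&(h[...,1]<60)
Q=P[m];a=Q[:,1]>np.median(Q[:,1])-.006
Q=Q[a];c=Q.mean(0);n=np.linalg.svd(Q-c,full_matrices=False)[2][2];n*=np.sign(n[1])
print(len(Q),c.round(4),"normal",n.round(3),"resid",np.std((Q-c)@n).round(4),"yaw",np.degrees(np.arctan2(-n[0],n[1])).round(1),"x",np.percentile(Q[:,0],[1,99]).round(3),"z",np.percentile(Q[:,2],[1,99]).round(3))
cv2.imwrite("pics/s3.png",cv2.resize(f["color"][100:280,180:380,::-1],None,fx=3,fy=3))
```

```text
t 5.75 [0.5299 0.1657 0.3368] shift [-0.0004 -0.0056  0.1936] turn [ 0.0003 -0.     -0.0006]
1254 [0.5283 0.1707 0.278 ] normal [-0.051  0.999  0.007] resid 0.0017 yaw 2.9 x [0.485 0.574] z [0.227 0.325]
```

View pics/s3.png

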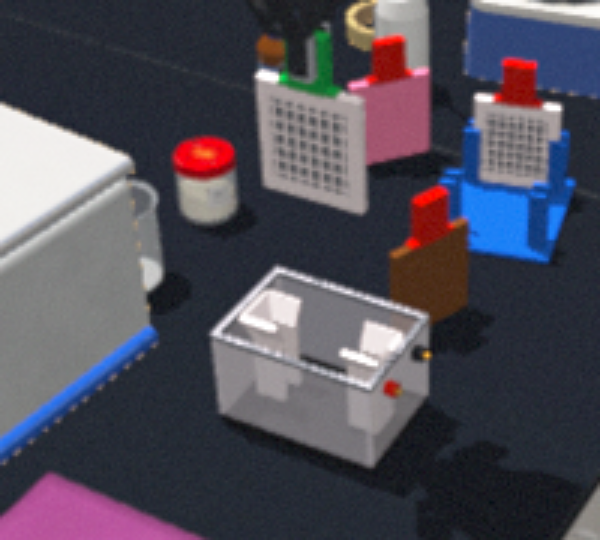

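The cassette hangs at (312,140) in the crop, lined up with the tank guides at (272,345) and (375,370). It is upright, with a yaw error under 0.5°, and needs about 2 mm more in y. I'll lower it to just above the rim and check the fit again.

Emit:
jog_arm(motion="0 0 -0.005 0.06 0 0 0; 0 0 -0.005 0.12 0 0 0; 0 0 -0.005 0.18 0 0 0; 0 0 -0.005 0.215 0 0 0; 0 0 -0.005 0.225 0 0 0")

```text
time: 6.42
tool_pos: [0.5292, 0.1685, 0.2232]
tool_rot: [0.0, 1.0, 0.027, -0.001]
contact_force: [-0.3, 0.7, -1.2]
gripper_width: 0.156
grasp_force: 59.5
```

Run:
```python
from h import *
go(.5295,.1685,.1235,3.1)
f=grab_frame("scene");P=world(f);h=cv2.cvtColor(f["color"],cv2.COLOR_RGB2HSV).astype(int)
m=(P[...,2]>.125)&(P[...,2]<.205)&(abs(P[...,0]-.53)<.04)&(abs(P[...,1]-.172)<.02)&(f["range_z"]>0)&(h[...,1]<60)
Q=P[m];Q=Q[Q[:,1]>np.median(Q[:,1])-.006];c=Q.mean(0);n=np.linalg.svd(Q-c,full_matrices=False)[2][2];n*=np.sign(n[1])
print(len(Q),c.round(4),n.round(3))
# tank centre again: rim/guide tops seen by scene & top before
for k in("top","scene"):
    g=dict(np.load(k+".npz"));P=world(g);h=cv2.cvtColor(g["color"],cv2.COLOR_RGB2HSV).astype(int)
    m=(abs(P[...,2]-.095)<.012)&(abs(P[...,0]-.53)<.066)&(abs(P[...,1]-.168)<.035)&(g["range_z"]>0)
    r=cv2.minAreaRect((P[m][:,:2]*1000).astype(np.float32));print(k,"guides",m.sum(),r)
```

```text
t 6.42 [0.5292 0.1685 0.2232] shift [0.001  0.     0.1995] turn [ 0.0002  0.0011 -0.0003]
754 [0.5295 0.1737 0.1664] [-0.053  0.999  0.01 ]
top guides 304 ((529.628173828125, 168.63430786132812), (131.46713256835938, 46.32257080078125), 3.3158092498779297)
scene guides 331 ((529.8223876953125, 168.20037841796875), (132.91781616210938, 53.10589599609375), 2.3649394512176514)
```

Emit:
jog_arm(motion="0 0 0 0.025 0 0 0; 0 0 0 0.05 0 0 0; 0 0 0 0.075 0 0 0; 0 0 0 0.1 0 0 0; 0 0 0 0.12 0 0 0")

```text
time: 7.1
tool_pos: [0.5293, 0.169, 0.1631]
tool_rot: [0.0, 1.0, 0.027, -0.0]
contact_force: [-0.5, 0.2, -1.6]
gripper_width: 0.157
grasp_force: 59.5
```

Emit:
jog_arm(motion="0 0 0 0.015 0 0 0; 0 0 0 0.03 0 0 0; 0 0 0 0.045 0 0 0; 0 0 0 0.055 0 0 0; 0 0 0 0.06 0 0 0")

```text
time: 7.72
tool_pos: [0.5295, 0.169, 0.134]
tool_rot: [0.0, 1.0, 0.027, -0.0]
contact_force: [-0.8, 0.3, -0.7]
gripper_width: 0.155
grasp_force: 59.5
```

No contact with the guides. About 11 mm remain, so I'll feel for the floor.

Emit:
jog_arm(motion="0 0 0 0.004 0 0 0; 0 0 0 0.008 0 0 0; 0 0 0 0.012 0 0 0; 0 0 0 0.015 0 0 0; 0 0 0 0.018 0 0 0")

```text
time: 8.35
tool_pos: [0.5296, 0.169, 0.1252]
tool_rot: [0.0, 1.0, 0.027, 0.0]
contact_force: [-0.2, 0.8, -0.3]
gripper_width: 0.156
grasp_force: 59.5
```

Emit:
jog_arm(motion="0 0 0 0.002 0 0 0; 0 0 0 0.003 0 0 0; 0 0 0 0.004 0 0 0; 0 0 0 0.004 0 0 0; 0 0 0 0.004 0 0 0")

```text
time: 8.98
tool_pos: [0.5296, 0.169, 0.1234]
tool_rot: [-0.0, 1.0, 0.027, 0.0]
contact_force: [0.3, 0.0, -0.6]
gripper_width: 0.152
grasp_force: 59.5
```

Emit:
jog_arm(motion="0 0 0 0.001 0 0 0; 0 0 0 0.002 0 0 0; 0 0 0 0.003 0 0 0; 0 0 0 0.003 0 0 0; 0 0 0 0.003 0 0 0")

```text
time: 9.6
tool_pos: [0.5298, 0.1691, 0.123]
tool_rot: [-0.0, 1.0, 0.027, 0.0]
contact_force: [-2.9, -0.3, 5.3]
gripper_width: 0.153
grasp_force: 60.5
```

The floor is felt: +5 N upward. Now I'll release and back off upwards.

Emit:
jog_arm(motion="60 0 0 0 0 0 0; 60 0 0 0 0 0 0; 60 0 0 0 0 0 0; 60 0 0 0 0 0 0; 60 0 0 0 0 0 0")

```text
time: 10.22
tool_pos: [0.5295, 0.169, 0.1217]
tool_rot: [-0.0, 1.0, 0.027, -0.0]
contact_force: [-0.2, -0.0, 0.1]
gripper_width: 0.598
grasp_force: 0.0
```

Emit:
jog_arm(motion="60 0 0 -0.04 0 0 0; 60 0 0 -0.1 0 0 0; 60 0 0 -0.2 0 0 0; 60 0 0 -0.3 0 0 0; 60 0 0 -0.3 0 0 0")

```text
time: 10.85
tool_pos: [0.5323, 0.1696, 0.28]
tool_rot: [-0.001, 1.0, 0.027, 0.006]
contact_force: [-0.1, 0.4, -0.7]
gripper_width: 0.599
grasp_force: 0.0
```

Run:
```python
from h import *
f=grab_frame("scene");P=world(f);h=cv2.cvtColor(f["color"],cv2.COLOR_RGB2HSV).astype(int)
m=(h[...,0]>45)&(h[...,0]<85)&(h[...,1]>100)&(abs(P[...,1]-.168)<.05)&(abs(P[...,0]-.53)<.06)&(f["range_z"]>0)
print(m.sum(),np.percentile(P[m],[1,50,99],axis=0).round(3).tolist())
for t in("green_cassette","red_cassette"):print([(d["p"],np.round(d["at"],3)) for d in place_of("scene",t)])
cv2.imwrite("pics/s4.png",cv2.resize(f["color"][80:280,180:400,::-1],None,fx=3,fy=3))
```

```text
250 [[0.51, 0.161, 0.112], [0.528, 0.173, 0.138], [0.554, 0.178, 0.158]]
[(0.59, array([0.528, 0.169, 0.011]))]
[(0.85, array([ 0.699, -0.212,  0.001])), (0.68, array([ 0.368, -0.268,  0.002])), (0.68, array([0.514, 0.016, 0.002])), (0.64, array([ 0.546, -0.231,  0.011]))]
```

View pics/s4.png

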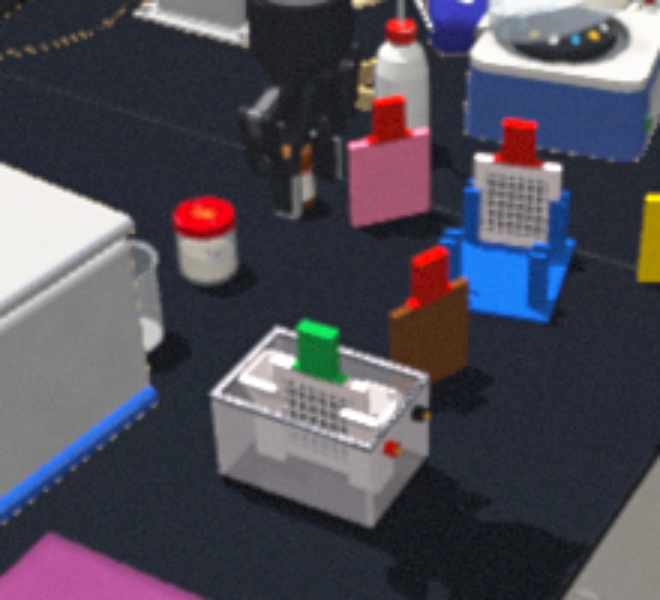

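The green cassette sits between the guides, with its grip at (318,350), its top at z 0.158 and its underside near 0.012. The red cassette stands in the rack at (517,200), and the gripper is clear.

```bash
python3 -c "
from plant import *
print(job_done())"
```

```text
the job is handed in; nothing more can be done
None
```

The green cassette is seated on the tank floor between the white guides and released, the red cassette still stands in the rack, and the job was handed in at about 11 s of robot time; no verdict came back.

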